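# Unstack the tip boxes and tube racks into their colour-coded trays

### The arm

A 6-joint arm with a two-finger parallel gripper is mounted at the origin on a cart in front of the work surface, level with it; the furniture and walls round the work are solid. World frame = base frame: x ahead of the robot, y to its left, z up, the work surface at z = 0. Lengths are in m, angles in rad, forces in N, time in s.
With the tool pointing down it reaches from about 0.25 to 0.725 m from the base axis. Payload 4 kg.
Tool frame: the origin (TCP) lies midway between the tips of the shut fingers; the grasp point (between the pads) lies 19 mm behind it; z points along the fingers, y is the line along which they close (so a half turn about z gives the same grasp; the last joint's range is limited). The gripper opens to 85 mm and grips with 20 to 120 N. Pads are 22 mm wide; open, the fingers measure 114 mm over their backs; the gripper's body (76 mm by 85 mm) begins 54 mm behind the grasp point. The pads swing forward as they close: fully open they stand 13 mm farther back than shut.
Start: joints at [-1.337, 0.241, 0.005, 1.335, 0, 1.571], TCP at [0.116, -0.486, 0.231] pointing down, gripper open.
Joint ranges: [-2.72, 2.72], [-1.05, 1.87], [-1.09, 1.28], [-1.99, 2.15], [-1.42, 1.44], [-3.14, 3.14]. Speed limits (rad/s): [2.79, 2.79, 3.14, 3.14, 3.14, 3.14].

### API

Orientations are given as a unit quaternion [x, y, z, w].
In Python, from workcell import bot gives the robot as it stands. The module is installed in compiled form; this text tells all that it offers.
- The arm moves only by the tool jog_arm, never from a script. Its argument "deltas" is a list of rows, each an object with "fingers": the opening, from 0 (shut) to 1 (fully open); "delta_pos": the shift along the tool's x, y, z normalised to -1 to 1, where 1 is 300 mm, a list of three; "yaw": the turn about the tool's z normalised to -1 to 1, where 1 is pi/4 rad. A call has 1 to 12 rows; each row is the pose to reach, as a shift and turn from the pose commanded when the call began, along the tool's axes at that moment; what a row does not reach only later rows make up. A row lasts 1/10 s, in which the tool goes at most 50 mm and 8.59 degrees, less where a joint would pass 70% of its speed; a pose out of reach is approached as far as the arm can. A call with a number of a shift or a turn outside -1 to 1 is refused whole. A call with a gripper value outside its range is refused whole. The fingers move at their own pace and stop on an object; the grip force is fixed at half the most. Time passes only in rows, so rows that repeat a pose let the fingers close. It gives the time, the measured TCP pose, the force, the opening and the grip force at its end, in the units of the state.
- bot.get_obs(): the state, without advancing time (a new reading comes with each control period).
- bot.camera(name): name is "scene" or "top" or "wrist"; returns a dict with "image" (400x640x3 uint8, red, green, blue), "range_z" (400x640 float32, m along the optical axis (not along the pixel's ray), 0 where there is no reading), "fx", "fy", "cx", "cy" (pixels), "rvec" (rotation vector, rad) and "tvec" (3), from world to camera coordinates, as OpenCV has them. Camera axes: x right, y down, z forward; pixel columns grow to the right and rows downward; lengths in m; the calibration is good to about 2 mm. A picture is of the moment at which its call begins.
- bot.job_done(): hands the job in; it is judged then, once.
The state is a dict: "clock": time; "joint_pos": joint angles; "joint_vel": joint speeds; "tau": joint torques, N m; "eef_pos": TCP position; "tool_rot": TCP orientation; "ft_force": force on the tool from outside, world axes, zero at the start; "ft_torque": the same for the moment, N m; "grip_width": finger opening in m; "grasp_force": force on a finger pad.
Only numpy, scipy, OpenCV 4.12 (cv2) and the standard library are available. Lean on these libraries where they do the work, as an engineer would, in place of code of your own. Each camera call takes 0.05 s, during which the arm holds its last target. There are 200 camera calls.

### The job

To save room, each tip box has a tube rack lying across its lid. Take both stacks apart and set all four things, one by one, each into the tray of its own colour, lengthwise and upright, flat on the tray's floor. Lower them in without dropping or tipping them, and leave the timer and the small bottle where they stand.

Things in the scene. Friction and masses are not known exactly. Their poses are not given: they have to be found in the camera images.
- rack_green: green microtube rack, tubes fixed, 67 (x) x 126 (y) x 54 mm high over the caps, 0.09 kg; starts crosswise (90 +-30 deg) on the lid of either tip box, underside at z = 87 mm. Origin: centre of underside; z up, y lengthwise. Open sides: top plate at 41 to 45 mm, floor 0 to 3 mm, end walls. Grip across x (67 mm) on the top plate's edges at mid-length, pads' middle about 43 mm up
- rack_orange: orange microtube rack, tubes fixed, 67 (x) x 107 (y) x 53 mm high over the caps, 0.09 kg; starts crosswise (90 +-30 deg) on the lid of either tip box, underside at z = 87 mm. Origin: centre of underside; z up, y lengthwise. Open sides: top plate at 41 to 45 mm, floor 0 to 3 mm, end walls. Grip across x (67 mm) on the top plate's edges at mid-length, pads' middle about 43 mm up
- tip_box_yellow: closed yellow tip box, clear lid shut and fixed, 70 (x) x 118 (y) x 87 mm high, 0.14 kg, on the worktop; one rack lies across its flat lid (not the bare spare box at the back). Origin: centre of its underside; z up, y along its length. Walls from x = -31 to +35, y = -59 to +59 mm over nearly the whole height: once the rack is off grip it across x (66 mm), e.g. 60 mm above its underside
- tip_box_blue: closed blue tip box, clear lid shut and fixed, 70 (x) x 118 (y) x 87 mm high, 0.14 kg, on the worktop; one rack lies across its flat lid. Origin: centre of its underside; z up, y along its length. Walls from x = -31 to +35, y = -59 to +59 mm over nearly the whole height: once the rack is off grip it across x (66 mm), e.g. 60 mm above its underside
- tray_green: green open plastic tray fixed to the worktop, the place for the green rack; empty at the start. Inside 87 (x) x 146 (y) mm, floor 3 mm thick, rim 11 mm high and 4 mm thick. Origin: centre of its underside, on the worktop; z up, y along its length, within 0.2 rad of the world's y. The tall imager housing fills x > 0.56 with y < -0.26 m: swing round it
- tray_orange: orange open plastic tray fixed to the worktop, the place for the orange rack; empty at the start. Inside 87 (x) x 127 (y) mm, floor 3 mm thick, rim 11 mm high and 4 mm thick. Origin: centre of its underside, on the worktop; z up, y along its length, within 0.2 rad of the world's y. The tall imager housing fills x > 0.56 with y < -0.26 m: swing round it
- tray_yellow: yellow open plastic tray fixed to the worktop, the place for the yellow tip box; empty at the start. Inside 90 (x) x 138 (y) mm, floor 3 mm thick, rim 11 mm high and 4 mm thick. Origin: centre of its underside, on the worktop; z up, y along its length, within 0.2 rad of the world's y. The tall imager housing fills x > 0.56 with y < -0.26 m: swing round it
- tray_blue: blue open plastic tray fixed to the worktop, the place for the blue tip box; empty at the start. Inside 90 (x) x 138 (y) mm, floor 3 mm thick, rim 11 mm high and 4 mm thick. Origin: centre of its underside, on the worktop; z up, y along its length, within 0.2 rad of the world's y. The tall imager housing fills x > 0.56 with y < -0.26 m: swing round it
- timer: bystander: white bench timer with a display and keys lying flat, 62 x 66 x 20 mm, loose; origin: centre of its underside; stays where it is
- bottle_small: bystander: small white lab bottle with a blue screw cap, 36 mm in diameter, 75 mm high, loose, standing upright behind the timer, about 57 mm from the timer's centre; origin: centre of its underside; stays where it is
Not all that is in view belongs to the job. There is more than one size of the rack_orange; the one meant has the size given above.

How it is judged:
By the outcome, as a careful person would: the job done as asked, in the order asked, and still so for the second after the job is handed in, with the robot touching nothing.
It also fails if it takes over 115 s, if anything falls off the work surface, if the arm or the gripper's body presses on something with over 40 N, if the wrist force passes 120 N, or if a joint passes its speed limit or range.

## Working session

There is one attempt and no reset: what is moved stays moved. The work goes in short steps, Python scripts to look and compute and a tool call to move; the robot and the scene stay as the last step left them, time stands still between calls to the robot, and variables do not carry over. Pictures are saved under pics/ and viewed, at most 14 in all, crops included, and the job is handed in when it is done.

Besides the shell and the picture viewer there is one more tool, called after "Request:" by a JSON object that holds its "api" and its "payload", one argument or row to a line. jog_arm: Moves the arm, as the interface text tells. Scaled input: -1 to 1 covers 300 mm each way for a shift and pi/4 rad each way for a turn. Its arguments: {"type":"object","properties":{"deltas":{"type":"array","items":{"type":"object","properties":{"fingers":{"type":"number"},"delta_pos":{"type":"array","items":{"type":"number"}},"yaw":{"type":"number"}}}}},"required":["deltas"]}

```bash
mkdir -p pics
cat > h.py <<'E'
import numpy as np, cv2
from workcell import bot
def cam(n):
    c=bot.camera(n); c['R']=cv2.Rodrigues(np.array(c['rvec'],float))[0]; c['t']=np.array(c['tvec'],float).ravel(); return c
def save(c,f): cv2.imwrite('pics/'+f,c['image'][:,:,::-1])
def cloud(c):
    z=c['range_z']; v,u=np.mgrid[:z.shape[0],:z.shape[1]]
    P=np.stack([(u-c['cx'])/c['fx']*z,(v-c['cy'])/c['fy']*z,z],-1)
    W=(P-c['t'])@c['R']; W[z==0]=np.nan; return W
def ray(c,u,v,h):
    d=c['R'].T@np.array([(u-c['cx'])/c['fx'],(v-c['cy'])/c['fy'],1]); o=-c['R'].T@c['t']
    return o+d*(h-o[2])/d[2]
E
python3 - <<'E'
from h import *
for n in('scene','top'):
    c=cam(n); save(c,n+'0.png'); np.savez(n+'0.npz',**c); print(n,c['R'].T@-c['t'],c['fx'])
o=bot.get_obs(); print(o)
E
```

```text
scene [-0.26311321  0.41281518  0.74363447] 390.27629788751307
top [ 0.37742224 -0.06933596  1.16695536] 379.41568999504443
{'clock': 0.1, 'joint_pos': array([-1.33700064e+00,  2.41314354e-01,  3.88195982e-03,  1.33523236e+00,
       -2.07994758e-06,  1.57084014e+00]), 'joint_vel': array([ 0.00225732, -0.00200096,  0.00208139, -0.00143824,  0.00012943,
        0.00130973]), 'tau': array([ 4.65111098e-04, -3.73136866e+01,  2.53010166e+01,  1.08653677e-02,
        3.42816293e-05,  1.62277667e-05]), 'eef_pos': array([ 0.11570375, -0.48584526,  0.23052241]), 'tool_rot': array([ 9.93177346e-01,  1.16609980e-01, -1.10012276e-04, -9.27714726e-04]), 'ft_force': array([-0.19044406,  0.64807903, -0.60346505]), 'ft_torque': array([-0.02332136, -0.02229149, -0.0287724 ]), 'grasp_force': 0.0, 'grip_width': 0.08569892406794044}
```

View pics/top0.png

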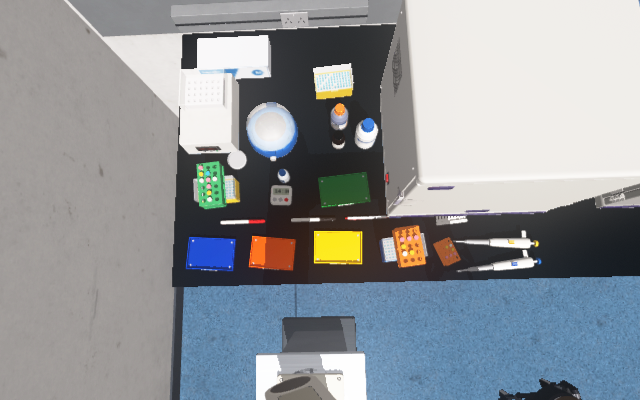

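View pics/scene0.png

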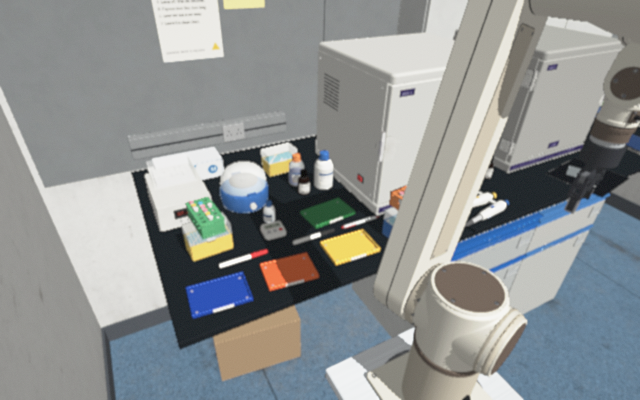

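```bash
cat > m.py <<'E'
from h import *
def comps(c,hl,hh,sat=110,val=50,amin=60):
    hsv=cv2.cvtColor(c['image'],cv2.COLOR_RGB2HSV)
    m=cv2.inRange(hsv,(hl,sat,val),(hh,255,255)); m=cv2.morphologyEx(m,cv2.MORPH_CLOSE,np.ones((3,3)))
    n,l,s,ce=cv2.connectedComponentsWithStats(m); return [(l==i,s[i],ce[i]) for i in range(1,n) if s[i,4]>amin]
def rect(c,m,h):
    cn=max(cv2.findContours(m.astype(np.uint8),cv2.RETR_EXTERNAL,cv2.CHAIN_APPROX_NONE)[0],key=cv2.contourArea)[:,0]
    p=np.array([ray(c,u,v,h)[:2] for u,v in cn]); return lrect(p)
def lrect(p):
    (x,y),(w,l),a=cv2.minAreaRect((p*1000).astype(np.float32))
    b=cv2.boxPoints(((x,y),(w,l),a)); e=[b[1]-b[0],b[2]-b[1]]; e=max(e,key=np.linalg.norm)
    ang=np.degrees(np.arctan2(e[1],e[0]))%180
    return np.round([x,y,min(w,l),max(w,l),ang],1)   # mm; angle of long side from world x
E
python3 - <<'E'
from m import *
for n in('top','scene'):
  c=dict(np.load(n+'0.npz')); W=cloud(c)
  for nm,a,b in(('blue',105,130),('orange',3,18),('yellow',20,35),('green',45,85)):
    for m,s,ce in comps(c,a,b):
        z=W[m][:,2]*1000; z=z[~np.isnan(z)]
        if len(z)<30 or np.percentile(z,90)>250 or np.median(z)<-30: continue
        print(n,nm,ce.round(),s[4],'z',np.percentile(z,[5,50,95]).round(),'rect@11',rect(c,m,.011))
E
```

```text
top blue [279. 146.] 358 z [24. 60. 80.] rect@11 [803.1  92.6 105.1 160.9 113.6]
top blue [368. 125.] 149 z [112. 134. 139.] rect@11 [ 847.2 -200.2   38.8   47.2  168.1]
top blue [211. 254.] 1607 z [-0.  4. 12.] rect@11 [449.4 297.9 101.4 151.   85.8]
top orange [339. 109.] 109 z [ 93. 114. 119.] rect@11 [ 903.9 -111.7   32.3   41.5  177.8]
top orange [409. 246.] 1037 z [ 85. 131. 136.] rect@11 [ 456.1 -303.9   85.9  122.8    6.6]
top orange [336. 229.] 130 z [-3.  1.  4.] rect@11 [513.3 -91.4   6.2 140.4  88.3]
top orange [276. 252.] 1659 z [-1.  3. 11.] rect@11 [449.9  89.8 111.4 182.2  88.8]
top orange [446. 251.] 496 z [-1. 30. 37.] rect@11 [ 436.4 -415.8   55.7   77.8   21.9]
top yellow [334.  94.] 288 z [ 0. 26. 51.] rect@11 [957.4 -97.9  28.1 120.4  94.8]
top yellow [235. 194.] 133 z [ 1. 29. 54.] rect@11 [643.5 232.7  41.1  76.7   0.7]
top yellow [338. 247.] 1591 z [-0.  4. 12.] rect@11 [457.4 -92.7  99.5 146.4  88.3]
top green [212. 186.] 979 z [ 89. 132. 136.] rect@11 [666.7 302.   85.5 150.4   5.6]
top green [343. 189.] 1443 z [-0.  4. 12.] rect@11 [ 636.8 -116.2   96.4  1
[... 539 characters left out ...]
.3]
scene orange [396. 197.] 169 z [ 89. 115. 133.] rect@11 [ 612.5 -377.4   41.3  151.3  131.4]
scene orange [288. 270.] 1501 z [-1.  3. 11.] rect@11 [442.  109.9 114.3 142.4  83.6]
scene yellow [276. 168.] 281 z [ 3. 25. 46.] rect@11 [972.9 -84.4 111.7 121.9 159.4]
scene yellow [349. 246.] 1347 z [-1.  3. 11.] rect@11 [454.2 -90.7 118.1 158.   87.7]
scene yellow [210. 248.] 681 z [ 0. 23. 47.] rect@11 [626.7 273.3  99.  134.   77.3]
scene green [327. 212.] 878 z [-0.  3. 10.] rect@11 [ 630.2 -115.1  111.6  163.2   95. ]
scene green [200. 219.] 99 z [ 89. 131. 133.] rect@11 [782.  266.7  39.4  64.9   6.6]
scene green [213. 228.] 166 z [ 96. 108. 130.] rect@11 [707.9 238.5  60.9  88.  128.6]
```

Run:
```python
from m import *
c=dict(np.load('top0.npz')); W=cloud(c)
for nm,a,b,ctr,lo in(('green',45,85,(212,186),.12),('orange',3,18,(409,246),.12),('decoy',3,18,(446,251),.02),('otray',3,18,(276,252),-.01)):
    for m,s,ce in comps(c,a,b):
        if np.hypot(*(ce-ctr))<5:
            m=cv2.morphologyEx(m.astype(np.uint8),cv2.MORPH_CLOSE,np.ones((9,9)))>0
            if nm=='otray': m[:,:]=m&(np.arange(640)[None]>247)&(np.arange(400)[:,None]>234)
            mm=m&(W[...,2]>lo)
            print(nm,'ray',rect(c,mm,.132 if lo>.1 else .04 if lo>0 else .011),'cloud',lrect(W[mm][:,:2]),mm.sum())
im=c['image'][:,:,::-1]
k=[cv2.resize(im[150:225,180:280],(400,300),interpolation=2),cv2.resize(im[215:290,370:470],(400,300),interpolation=2)]
cv2.imwrite('pics/crop1.png',np.hstack(k))
```

```text
green ray [640.1 268.6  66.2 126.2   5.8] cloud [640.6 268.3  66.5 125.4   5.7] 905
orange ray [ 449.5 -282.5   66.9  106.5    6.7] cloud [ 449.7 -282.8   67.5  106.7    6.6] 872
decoy ray [ 436.4 -410.7   45.9   73.    22.2] cloud [ 436.7 -413.2   46.6   73.7   21.5] 362
otray ray [447.3  89.6 105.7 182.1  88.3] cloud [448.   91.2 107.2 184.2  88.6] 1745
```

View pics/crop1.png

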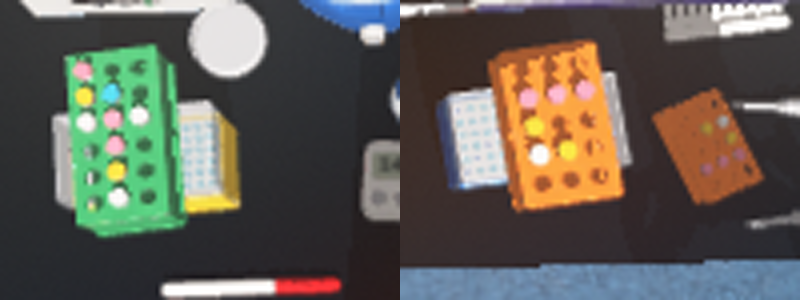

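```bash
cat > p.py <<'E'
from h import *
from scipy.spatial.transform import Rotation as Ro
def pose():
    o=bot.get_obs(); R=Ro.from_quat(o['tool_rot']).as_matrix()
    return np.array(o['eef_pos'])*1000,np.degrees(np.arctan2(R[1,1],R[0,1])),o
def rows(*T):  # targets x,y,z mm, ydir deg; prints normalised shift & yaw from the present pose
    p,a,o=pose(); print('now',p.round(1),round(a,1),'w',round(o['grip_width'],4),'t',round(o['clock'],1),'F',np.round(o['ft_force'],1))
    for t in T:
        d=np.array(t[:3])-p; r=np.radians(a); x=np.array([-np.sin(r),np.cos(r)]); y=np.array([np.cos(r),np.sin(r)])
        dy=(t[3]-a+90)%180-90 if len(t)<5 else t[3]-a
        print(t,'->',np.round([d[:2]@x/300,d[:2]@y/300,-d[2]/300],3),'yaw',round(-dy/45,3))
E
python3 - <<'E'
from p import *; from m import *
rows((400,-330,230,-83.4),(449.6,-282.6,220,-83.4),(449.6,-282.6,104,-83.4))
c=dict(np.load('top0.npz')); h=cv2.cvtColor(c['image'],cv2.COLOR_RGB2HSV)
print(h[253,240:305:3].tolist())
for m,s,ce in comps(c,3,18,150,90): print(ce.round(),s, rect(c,m,.011))
E
```

```text
now [ 115.7 -485.8  230.5] -76.6 w 0.0857 t 0.1 F [-0.2  0.6 -0.6]
(400, -330, 230, -83.4) -> [ 1.042 -0.286  0.002] yaw 0.151
(449.6, -282.6, 220, -83.4) -> [ 1.24  -0.401  0.035] yaw 0.151
(449.6, -282.6, 104, -83.4) -> [ 1.24  -0.401  0.422] yaw 0.151
[[133, 53, 43], [135, 58, 44], [138, 58, 44], [143, 55, 42], [11, 221, 253], [11, 220, 253], [11, 223, 253], [11, 222, 253], [11, 223, 253], [7, 207, 170], [7, 209, 173], [7, 212, 172], [8, 212, 172], [8, 211, 172], [8, 211, 172], [8, 212, 173], [8, 212, 173], [8, 214, 175], [8, 193, 102], [6, 109, 49], [6, 112, 48], [7, 117, 50]]
[339. 109.] [335 103  10  12  97] [ 905.6 -113.4   29.2   38.1  177.8]
[409. 247.] [392 225  34  43 960] [ 456.1 -304.2   84.3  120.2    6.5]
[272. 253.] [ 248  236   48   35 1405] [446.3 109.1  97.2 136.1  83.6]
[446. 251.] [433 237  28  29 441] [ 436.5 -415.9   52.9   74.9   22.3]
```

Request:
{"api": "jog_arm", "payload": {
  "deltas": [
    {"delta_pos":[0.95,-0.286,0],"yaw":0.151,"fingers":1},
    {"delta_pos":[0.95,-0.286,0],"yaw":0.151,"fingers":1},
    {"delta_pos":[0.95,-0.286,0],"yaw":0.151,"fingers":1},
    {"delta_pos":[0.95,-0.286,0],"yaw":0.151,"fingers":1},
    {"delta_pos":[0.95,-0.286,0],"yaw":0.151,"fingers":1},
    {"delta_pos":[0.95,-0.286,0],"yaw":0.151,"fingers":1},
    {"delta_pos":[0.95,-0.286,0],"yaw":0.151,"fingers":1},
    {"delta_pos":[0.95,-0.286,0],"yaw":0.151,"fingers":1}
  ]
}}

```text
clock: 0.9
eef_pos: [0.3737, -0.3359, 0.2307]
tool_rot: [0.998, 0.059, -0.001, -0.0]
ft_force: [-0.0, -0.1, -0.5]
grip_width: 0.0856
grasp_force: 0.0
```

Run:
```python
from p import *; from m import *
rows((449.6,-282.6,220,-83.4),(449.6,-282.6,104,-83.4))
c=cam('wrist'); save(c,'w1.png'); W=cloud(c)
for m,s,ce in comps(c,3,18):
    mm=m&(W[...,2]>.12); 
    if mm.sum()>500: print(ce.round(),lrect(W[mm][:,:2]),np.nanmedian(W[mm][:,2]))
```

```text
now [ 373.7 -335.9  230.7] -83.2 w 0.0856 t 0.9 F [-0.  -0.1 -0.5]
(449.6, -282.6, 220, -83.4) -> [ 0.272 -0.147  0.036] yaw 0.004
(449.6, -282.6, 104, -83.4) -> [ 0.272 -0.147  0.422] yaw 0.004
[266.  99.] [ 447.3 -283.8   66.7  107.     6.6] 0.13261883466280072
```

Request:
{"api": "jog_arm", "payload": {
  "deltas": [
    {"delta_pos":[0.27,-0.146,0.1],"yaw":0.004,"fingers":1},
    {"delta_pos":[0.27,-0.146,0.1],"yaw":0.004,"fingers":1},
    {"delta_pos":[0.27,-0.146,0.1],"yaw":0.004,"fingers":1},
    {"delta_pos":[0.27,-0.146,0.15],"yaw":0.004,"fingers":1},
    {"delta_pos":[0.27,-0.146,0.22],"yaw":0.004,"fingers":1},
    {"delta_pos":[0.27,-0.146,0.29],"yaw":0.004,"fingers":1},
    {"delta_pos":[0.27,-0.146,0.36],"yaw":0.004,"fingers":1},
    {"delta_pos":[0.27,-0.146,0.42],"yaw":0.004,"fingers":1},
    {"delta_pos":[0.27,-0.146,0.42],"yaw":0.004,"fingers":1},
    {"delta_pos":[0.27,-0.146,0.42],"yaw":0.004,"fingers":1}
  ]
}}

```text
clock: 1.95
eef_pos: [0.4474, -0.2853, 0.1056]
tool_rot: [0.999, 0.055, -0.0, -0.0]
ft_force: [0.5, -0.0, 0.2]
grip_width: 0.0851
grasp_force: 0.0
```

Request:
{"api": "jog_arm", "payload": {
  "deltas": [
    {"delta_pos":[0,0,0],"yaw":0,"fingers":0.7},
    {"delta_pos":[0,0,0],"yaw":0,"fingers":0.6},
    {"delta_pos":[0,0,0],"yaw":0,"fingers":0.5},
    {"delta_pos":[0,0,0],"yaw":0,"fingers":0.4},
    {"delta_pos":[0,0,0],"yaw":0,"fingers":0.4},
    {"delta_pos":[0,0,0],"yaw":0,"fingers":0.4}
  ]
}}

```text
clock: 2.55
eef_pos: [0.4496, -0.2852, 0.1074]
tool_rot: [0.998, 0.056, 0.001, 0.002]
ft_force: [-1.4, -1.1, 6.5]
grip_width: 0.0652
grasp_force: 66.1
```

Run:
```python
from p import *
rows((449,-282,180,-83.4,0),(390,-200,180,-83.4,0))
c=cam('wrist'); save(c,'w2.png')
```

```text
now [ 449.6 -285.2  107.4] -83.6 w 0.0652 t 2.5 F [-1.4 -1.1  6.5]
(449, -282, 180, -83.4, 0) -> [-0.001 -0.011 -0.242] yaw -0.004
(390, -200, 180, -83.4, 0) -> [-0.166 -0.305 -0.242] yaw -0.004
```

View pics/w2.png

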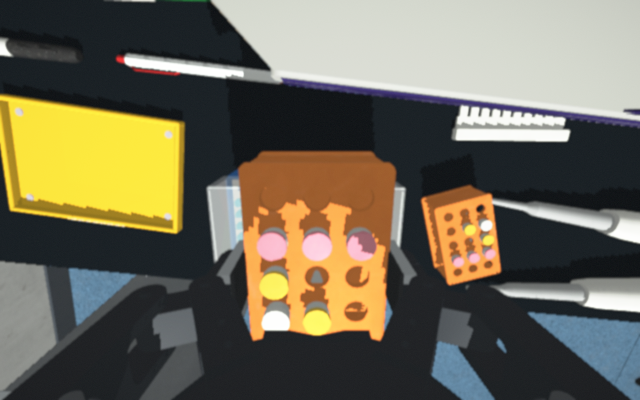

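Request:
{"api": "jog_arm", "payload": {
  "deltas": [
    {"delta_pos":[0,0,-0.03],"yaw":0,"fingers":0.4},
    {"delta_pos":[0,0,-0.08],"yaw":0,"fingers":0.4},
    {"delta_pos":[0,0,-0.14],"yaw":0,"fingers":0.4},
    {"delta_pos":[0,0,-0.2],"yaw":0,"fingers":0.4},
    {"delta_pos":[-0.03,-0.1,-0.26],"yaw":-0.15,"fingers":0.4},
    {"delta_pos":[-0.06,-0.2,-0.26],"yaw":-0.3,"fingers":0.4},
    {"delta_pos":[-0.09,-0.3,-0.26],"yaw":-0.45,"fingers":0.4},
    {"delta_pos":[-0.12,-0.42,-0.26],"yaw":-0.6,"fingers":0.4},
    {"delta_pos":[-0.14,-0.54,-0.26],"yaw":-0.75,"fingers":0.4},
    {"delta_pos":[-0.16,-0.66,-0.26],"yaw":-0.85,"fingers":0.4},
    {"delta_pos":[-0.16,-0.78,-0.26],"yaw":-0.9,"fingers":0.4},
    {"delta_pos":[-0.16,-0.78,-0.26],"yaw":-0.9,"fingers":0.4}
  ]
}}

```text
clock: 3.8
eef_pos: [0.3737, -0.0538, 0.1839]
tool_rot: [0.916, 0.401, 0.0, -0.001]
ft_force: [1.1, -0.2, -0.6]
grip_width: 0.065
grasp_force: 66.6
```

Run:
```python
from p import *
rows((446.3,109.1,160,-6.4,0),(446.3,109.1,40,-6.4,0),(446.3,109.1,24,-6.4,0))
```

```text
now [373.7 -53.8 183.9] -42.7 w 0.065 t 3.8 F [ 1.1 -0.2 -0.6]
(446.3, 109.1, 160, -6.4, 0) -> [ 0.563 -0.19   0.08 ] yaw -0.807
(446.3, 109.1, 40, -6.4, 0) -> [ 0.563 -0.19   0.48 ] yaw -0.807
(446.3, 109.1, 24, -6.4, 0) -> [ 0.563 -0.19   0.533] yaw -0.807
```

Request:
{"api": "jog_arm", "payload": {
  "deltas": [
    {"delta_pos":[0.1,-0.03,0],"yaw":-0.15,"fingers":0.4},
    {"delta_pos":[0.2,-0.06,0],"yaw":-0.3,"fingers":0.4},
    {"delta_pos":[0.3,-0.1,0],"yaw":-0.45,"fingers":0.4},
    {"delta_pos":[0.4,-0.14,0],"yaw":-0.6,"fingers":0.4},
    {"delta_pos":[0.5,-0.17,0],"yaw":-0.73,"fingers":0.4},
    {"delta_pos":[0.563,-0.19,0.06],"yaw":-0.807,"fingers":0.4},
    {"delta_pos":[0.563,-0.19,0.12],"yaw":-0.807,"fingers":0.4},
    {"delta_pos":[0.563,-0.19,0.2],"yaw":-0.807,"fingers":0.4},
    {"delta_pos":[0.563,-0.19,0.28],"yaw":-0.807,"fingers":0.4},
    {"delta_pos":[0.563,-0.19,0.36],"yaw":-0.807,"fingers":0.4},
    {"delta_pos":[0.563,-0.19,0.42],"yaw":-0.807,"fingers":0.4},
    {"delta_pos":[0.563,-0.19,0.42],"yaw":-0.807,"fingers":0.4}
  ]
}}

```text
clock: 5.0
eef_pos: [0.4467, 0.1044, 0.0553]
tool_rot: [0.748, 0.664, -0.002, -0.001]
ft_force: [-0.6, 0.1, -0.5]
grip_width: 0.0651
grasp_force: 66.6
```

Run:
```python
from p import *; from m import *
rows((446.3,109.1,30,-6.4,0),(446.3,109.1,24,-6.4,0))
c=cam('top'); W=cloud(c)
W2=W.copy(); save(c,'t2.png')
c=cam('scene'); save(c,'s2.png'); W=cloud(c)
c2=cam('wrist'); cv2.imwrite('pics/sw2.png',np.hstack([cv2.resize(c['image'][200:330,180:360,::-1],(400,289)),cv2.resize(c2['image'][:,:,::-1],(400,289))]))
```

```text
now [446.7 104.4  55.3] -6.8 w 0.0651 t 5.0 F [-0.6  0.1 -0.5]
(446.3, 109.1, 30, -6.4, 0) -> [ 0.015 -0.003  0.084] yaw -0.009
(446.3, 109.1, 24, -6.4, 0) -> [ 0.015 -0.003  0.104] yaw -0.009
```

View pics/sw2.png

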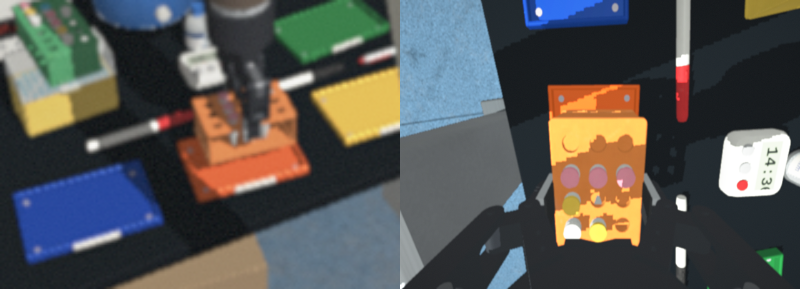

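Request:
{"api": "jog_arm", "payload": {
  "deltas": [
    {"delta_pos":[0.015,-0.003,0.02],"yaw":-0.009,"fingers":0.4},
    {"delta_pos":[0.015,-0.003,0.04],"yaw":-0.009,"fingers":0.4},
    {"delta_pos":[0.015,-0.003,0.06],"yaw":-0.009,"fingers":0.4},
    {"delta_pos":[0.015,-0.003,0.075],"yaw":-0.009,"fingers":0.4},
    {"delta_pos":[0.015,-0.003,0.088],"yaw":-0.009,"fingers":0.4},
    {"delta_pos":[0.015,-0.003,0.097],"yaw":-0.009,"fingers":0.4},
    {"delta_pos":[0.015,-0.003,0.103],"yaw":-0.009,"fingers":0.4},
    {"delta_pos":[0.015,-0.003,0.106],"yaw":-0.009,"fingers":0.4},
    {"delta_pos":[0.015,-0.003,0.106],"yaw":-0.009,"fingers":0.4},
    {"delta_pos":[0.015,-0.003,0.106],"yaw":-0.009,"fingers":0.4}
  ]
}}

```text
clock: 6.15
eef_pos: [0.4483, 0.11, 0.0256]
tool_rot: [0.745, 0.667, 0.0, 0.0]
ft_force: [-0.5, 0.7, -0.9]
grip_width: 0.0652
grasp_force: 66.6
```

Request:
{"api": "jog_arm", "payload": {
  "deltas": [
    {"delta_pos":[0,0,0.003],"yaw":0,"fingers":0.4},
    {"delta_pos":[0,0,0.006],"yaw":0,"fingers":0.4},
    {"delta_pos":[0,0,0.008],"yaw":0,"fingers":0.4},
    {"delta_pos":[0,0,0.008],"yaw":0,"fingers":0.4}
  ]
}}

```text
clock: 6.55
eef_pos: [0.4482, 0.1099, 0.0234]
tool_rot: [0.745, 0.667, 0.0, 0.0]
ft_force: [-1.9, -0.5, 2.6]
grip_width: 0.0647
grasp_force: 66.9
```

Request:
{"api": "jog_arm", "payload": {
  "deltas": [
    {"delta_pos":[0,0,0.002],"yaw":0,"fingers":0.8},
    {"delta_pos":[0,0,0.002],"yaw":0,"fingers":0.85},
    {"delta_pos":[0,0,0.002],"yaw":0,"fingers":1},
    {"delta_pos":[0,0,0.002],"yaw":0,"fingers":1},
    {"delta_pos":[0,0,-0.04],"yaw":0,"fingers":1},
    {"delta_pos":[0,0,-0.1],"yaw":0,"fingers":1},
    {"delta_pos":[0,0,-0.2],"yaw":0,"fingers":1},
    {"delta_pos":[0,0,-0.35],"yaw":0,"fingers":1},
    {"delta_pos":[0,0,-0.5],"yaw":0,"fingers":1},
    {"delta_pos":[0,0,-0.65],"yaw":0,"fingers":1},
    {"delta_pos":[0,0,-0.65],"yaw":0,"fingers":1}
  ]
}}

```text
clock: 7.65
eef_pos: [0.4521, 0.1109, 0.2247]
tool_rot: [0.745, 0.667, 0.006, 0.003]
ft_force: [0.5, 0.2, 0.6]
grip_width: 0.0856
grasp_force: 0.0
```

Run:
```python
from p import *; from m import *
c=cam('wrist'); W=cloud(c); save(c,'w3.png')
for m,s,ce in comps(c,3,18,110,50,300):
    mm=m&(W[...,2]>.03)&(W[...,2]<.1); z=W[mm][:,2]
    if mm.sum()>300: print(ce.round(),lrect(W[mm&(W[...,2]>.043)][:,:2]),np.percentile(z,[5,25,50,75,95]).round(4))
rows((530,200,230,-48,0),(640,268.5,210,-84.3,0),(640,268.5,107,-84.3,0))
```

```text
[310. 174.] [448.6 108.8  66.8 106.5  83.5] [0.0473 0.0482 0.0486 0.0491 0.0499]
now [450.5 110.6 221.6] -6.4 w 0.0853 t 7.7 F [ 1.  -0.6 -0.5]
(530, 200, 230, -48, 0) -> [ 0.326  0.23  -0.028] yaw 0.925
(640, 268.5, 210, -84.3, 0) -> [0.593 0.569 0.039] yaw 1.732
(640, 268.5, 107, -84.3, 0) -> [0.593 0.569 0.382] yaw 1.732
```

Request:
{"api": "jog_arm", "payload": {
  "deltas": [
    {"delta_pos":[0.1,0.06,0],"yaw":-0.18,"fingers":1},
    {"delta_pos":[0.15,0.1,-0.03],"yaw":-0.36,"fingers":1},
    {"delta_pos":[0.2,0.15,-0.03],"yaw":-0.54,"fingers":1},
    {"delta_pos":[0.25,0.18,-0.03],"yaw":-0.72,"fingers":1},
    {"delta_pos":[0.3,0.21,-0.03],"yaw":-0.9,"fingers":1},
    {"delta_pos":[0.326,0.23,-0.03],"yaw":-1,"fingers":1},
    {"delta_pos":[0.326,0.23,-0.03],"yaw":-1,"fingers":1}
  ]
}}

```text
clock: 8.4
eef_pos: [0.5273, 0.2001, 0.2247]
tool_rot: [0.433, 0.901, -0.001, -0.001]
ft_force: [0.1, -1.0, -0.9]
grip_width: 0.0853
grasp_force: 0.0
```

Run:
```python
from p import *
rows((600,240,225,95.7,0),(640,268.5,210,95.7,0),(640,268.5,107,95.7,0))
```

```text
now [527.3 200.1 224.7] 38.7 w 0.0853 t 8.4 F [ 0.1 -1.  -0.9]
(600, 240, 225, 95.7, 0) -> [-0.048  0.272 -0.001] yaw -1.267
(640, 268.5, 210, 95.7, 0) -> [-0.057  0.436  0.049] yaw -1.267
(640, 268.5, 107, 95.7, 0) -> [-0.057  0.436  0.392] yaw -1.267
```

Request:
{"api": "jog_arm", "payload": {
  "deltas": [
    {"delta_pos":[-0.02,0.05,0],"yaw":-0.18,"fingers":1},
    {"delta_pos":[-0.04,0.1,0],"yaw":-0.36,"fingers":1},
    {"delta_pos":[-0.048,0.15,0],"yaw":-0.54,"fingers":1},
    {"delta_pos":[-0.048,0.2,0],"yaw":-0.72,"fingers":1},
    {"delta_pos":[-0.048,0.27,0],"yaw":-0.9,"fingers":1},
    {"delta_pos":[-0.048,0.27,0],"yaw":-1,"fingers":1},
    {"delta_pos":[-0.048,0.27,0],"yaw":-1,"fingers":1}
  ]
}}

```text
clock: 9.1
eef_pos: [0.5992, 0.2384, 0.2253]
tool_rot: [0.056, 0.998, -0.001, -0.001]
ft_force: [-0.8, -0.2, -0.9]
grip_width: 0.0857
grasp_force: 0.0
```

Run:
```python
from p import *; from m import *
rows((640,268.5,210,95.7,0),(640,268.5,107,95.7,0))
c=cam('wrist'); W=cloud(c); save(c,'w4.png')
for m,s,ce in comps(c,45,85,110,50,300):
    mm=m&(W[...,2]>.12)&(W[...,2]<.15)
    if mm.sum()>300: print(ce.round(),s[:4],lrect(W[mm][:,:2]),np.nanmedian(W[mm][:,2]))
```

```text
now [599.2 238.4 225.3] 83.5 w 0.0857 t 9.1 F [-0.8 -0.2 -0.9]
(640, 268.5, 210, 95.7, 0) -> [-0.124  0.115  0.051] yaw -0.27
(640, 268.5, 107, 95.7, 0) -> [-0.124  0.115  0.394] yaw -0.27
[351. 225.] [305 158  95 145] [638.9 269.2  65.2 126.    6. ] 0.13253351726268783
```

Request:
{"api": "jog_arm", "payload": {
  "deltas": [
    {"delta_pos":[-0.124,0.117,0.05],"yaw":-0.275,"fingers":1},
    {"delta_pos":[-0.124,0.117,0.05],"yaw":-0.275,"fingers":1},
    {"delta_pos":[-0.124,0.117,0.08],"yaw":-0.275,"fingers":1},
    {"delta_pos":[-0.124,0.117,0.14],"yaw":-0.275,"fingers":1},
    {"delta_pos":[-0.124,0.117,0.21],"yaw":-0.275,"fingers":1},
    {"delta_pos":[-0.124,0.117,0.28],"yaw":-0.275,"fingers":1},
    {"delta_pos":[-0.124,0.117,0.34],"yaw":-0.275,"fingers":1},
    {"delta_pos":[-0.124,0.117,0.394],"yaw":-0.275,"fingers":1},
    {"delta_pos":[-0.124,0.117,0.394],"yaw":-0.275,"fingers":1},
    {"delta_pos":[-0.124,0.117,0.394],"yaw":-0.275,"fingers":1}
  ]
}}

```text
clock: 10.15
eef_pos: [0.6402, 0.269, 0.1101]
tool_rot: [-0.051, 0.999, 0.0, 0.0]
ft_force: [-0.0, 0.5, 0.7]
grip_width: 0.0854
grasp_force: 0.0
```

Request:
{"api": "jog_arm", "payload": {
  "deltas": [
    {"delta_pos":[0,0,0],"yaw":0,"fingers":0.7},
    {"delta_pos":[0,0,0],"yaw":0,"fingers":0.6},
    {"delta_pos":[0,0,0],"yaw":0,"fingers":0.5},
    {"delta_pos":[0,0,0],"yaw":0,"fingers":0.4},
    {"delta_pos":[0,0,0],"yaw":0,"fingers":0.4},
    {"delta_pos":[0,0,0],"yaw":0,"fingers":0.4}
  ]
}}

```text
clock: 10.75
eef_pos: [0.6421, 0.27, 0.1118]
tool_rot: [-0.052, 0.999, 0.001, 0.002]
ft_force: [-1.1, 0.2, 5.5]
grip_width: 0.0648
grasp_force: 66.6
```

Run:
```python
from p import *
rows((637,268,190,95.7,0),(520,80,200,50.7,0),(520,-60,200,5,0))
```

```text
now [642.1 270.  111.8] 96.0 w 0.0648 t 10.8 F [-1.1  0.2  5.5]
(637, 268, 190, 95.7, 0) -> [ 0.018 -0.005 -0.261] yaw 0.006
(520, 80, 200, 50.7, 0) -> [ 0.471 -0.587 -0.294] yaw 1.006
(520, -60, 200, 5, 0) -> [ 0.52  -1.052 -0.294] yaw 2.022
```

Request:
{"api": "jog_arm", "payload": {
  "deltas": [
    {"delta_pos":[0,0,0],"yaw":0,"fingers":1},
    {"delta_pos":[0,0,0],"yaw":0,"fingers":1},
    {"delta_pos":[0,0,0],"yaw":0,"fingers":1},
    {"delta_pos":[0,0,0.01],"yaw":0,"fingers":1},
    {"delta_pos":[0,0,0.02],"yaw":0,"fingers":1},
    {"delta_pos":[0,0,0.02],"yaw":0,"fingers":1},
    {"delta_pos":[0,0,0.02],"yaw":0,"fingers":0.7},
    {"delta_pos":[0,0,0.02],"yaw":0,"fingers":0.6},
    {"delta_pos":[0,0,0.02],"yaw":0,"fingers":0.5},
    {"delta_pos":[0,0,0.02],"yaw":0,"fingers":0.4},
    {"delta_pos":[0,0,0.02],"yaw":0,"fingers":0.4},
    {"delta_pos":[0,0,0.02],"yaw":0,"fingers":0.4}
  ]
}}

```text
clock: 11.95
eef_pos: [0.641, 0.2697, 0.1033]
tool_rot: [-0.052, 0.999, 0.0, 0.0]
ft_force: [0.0, 0.2, 1.4]
grip_width: 0.0653
grasp_force: 66.4
```

Run:
```python
from p import *
rows((637,268,190,95.7,0),(520,80,200,50.7,0),(520,-60,200,5,0))
```

```text
now [641.  269.7 103.3] 96.0 w 0.0653 t 11.9 F [0.  0.2 1.4]
(637, 268, 190, 95.7, 0) -> [ 0.014 -0.004 -0.289] yaw 0.007
(520, 80, 200, 50.7, 0) -> [ 0.467 -0.587 -0.322] yaw 1.007
(520, -60, 200, 5, 0) -> [ 0.516 -1.051 -0.322] yaw 2.023
```

Request:
{"api": "jog_arm", "payload": {
  "deltas": [
    {"delta_pos":[0,0,-0.03],"yaw":0,"fingers":0.4},
    {"delta_pos":[0,0,-0.08],"yaw":0,"fingers":0.4},
    {"delta_pos":[0,0,-0.14],"yaw":0,"fingers":0.4},
    {"delta_pos":[0.02,0,-0.2],"yaw":0,"fingers":0.4},
    {"delta_pos":[0.06,-0.07,-0.26],"yaw":0.15,"fingers":0.4},
    {"delta_pos":[0.14,-0.15,-0.32],"yaw":0.3,"fingers":0.4},
    {"delta_pos":[0.22,-0.25,-0.32],"yaw":0.45,"fingers":0.4},
    {"delta_pos":[0.3,-0.35,-0.32],"yaw":0.6,"fingers":0.4},
    {"delta_pos":[0.38,-0.45,-0.32],"yaw":0.75,"fingers":0.4},
    {"delta_pos":[0.45,-0.55,-0.32],"yaw":0.9,"fingers":0.4},
    {"delta_pos":[0.467,-0.587,-0.32],"yaw":1,"fingers":0.4},
    {"delta_pos":[0.467,-0.587,-0.32],"yaw":1,"fingers":0.4}
  ]
}}

```text
clock: 13.15
eef_pos: [0.5188, 0.0781, 0.1995]
tool_rot: [0.335, 0.942, -0.0, -0.0]
ft_force: [-0.7, 0.4, -1.2]
grip_width: 0.0653
grasp_force: 66.6
```

Run:
```python
from p import *
rows((560,-60,200,15,0),(636.8,-116.2,190,5,0),(636.8,-116.2,80,5,0),(636.8,-116.2,50,5,0))
```

```text
now [518.8  78.1 199.5] 50.9 w 0.0653 t 13.2 F [-0.7  0.4 -1.2]
(560, -60, 200, 15, 0) -> [-0.397 -0.27  -0.002] yaw 0.797
(636.8, -116.2, 190, 5, 0) -> [-0.714 -0.254  0.032] yaw 1.019
(636.8, -116.2, 80, 5, 0) -> [-0.714 -0.254  0.398] yaw 1.019
(636.8, -116.2, 50, 5, 0) -> [-0.714 -0.254  0.498] yaw 1.019
```

Request:
{"api": "jog_arm", "payload": {
  "deltas": [
    {"delta_pos":[-0.1,-0.08,0],"yaw":0.17,"fingers":0.4},
    {"delta_pos":[-0.2,-0.16,0],"yaw":0.34,"fingers":0.4},
    {"delta_pos":[-0.3,-0.22,0],"yaw":0.51,"fingers":0.4},
    {"delta_pos":[-0.4,-0.27,0],"yaw":0.68,"fingers":0.4},
    {"delta_pos":[-0.5,-0.27,0],"yaw":0.85,"fingers":0.4},
    {"delta_pos":[-0.6,-0.26,0],"yaw":1,"fingers":0.4},
    {"delta_pos":[-0.68,-0.254,0.03],"yaw":1,"fingers":0.4},
    {"delta_pos":[-0.714,-0.254,0.1],"yaw":1,"fingers":0.4},
    {"delta_pos":[-0.714,-0.254,0.2],"yaw":1,"fingers":0.4},
    {"delta_pos":[-0.714,-0.254,0.3],"yaw":1,"fingers":0.4},
    {"delta_pos":[-0.714,-0.254,0.4],"yaw":1,"fingers":0.4},
    {"delta_pos":[-0.714,-0.254,0.4],"yaw":1,"fingers":0.4}
  ]
}}

```text
clock: 14.35
eef_pos: [0.635, -0.1125, 0.0732]
tool_rot: [0.668, 0.744, -0.003, -0.005]
ft_force: [-0.7, -0.4, -2.0]
grip_width: 0.0651
grasp_force: 66.8
```

Run:
```python
from p import *; from m import *
rows((636.8,-116.2,40,5,0),(636.8,-116.2,22,5,0),(636.8,-116.2,19,5,0))
c=cam('scene'); c2=cam('wrist'); cv2.imwrite('pics/sw3.png',np.hstack([cv2.resize(c['image'][150:280,240:420,::-1],(400,289)),cv2.resize(c2['image'][:,:,::-1],(400,289))]))
```

```text
now [ 635.  -112.5   73.2] 6.2 w 0.0651 t 14.3 F [-0.7 -0.4 -2. ]
(636.8, -116.2, 40, 5, 0) -> [-0.013  0.005  0.111] yaw 0.026
(636.8, -116.2, 22, 5, 0) -> [-0.013  0.005  0.171] yaw 0.026
(636.8, -116.2, 19, 5, 0) -> [-0.013  0.005  0.181] yaw 0.026
```

View pics/sw3.png

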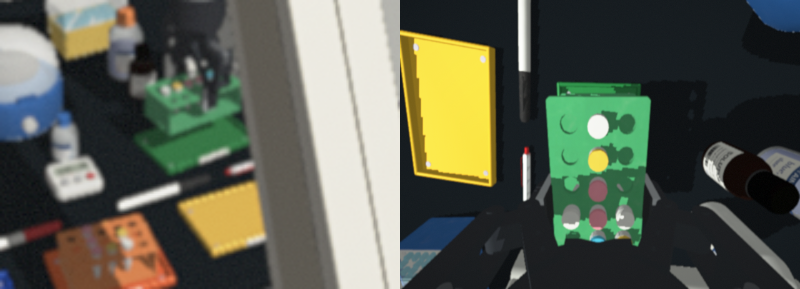

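Request:
{"api": "jog_arm", "payload": {
  "deltas": [
    {"delta_pos":[-0.01,0.005,0.03],"yaw":0.026,"fingers":0.4},
    {"delta_pos":[-0.01,0.005,0.07],"yaw":0.026,"fingers":0.4},
    {"delta_pos":[-0.01,0.005,0.1],"yaw":0.026,"fingers":0.4},
    {"delta_pos":[-0.01,0.005,0.13],"yaw":0.026,"fingers":0.4},
    {"delta_pos":[-0.01,0.005,0.15],"yaw":0.026,"fingers":0.4},
    {"delta_pos":[-0.01,0.005,0.16],"yaw":0.026,"fingers":0.4},
    {"delta_pos":[-0.01,0.005,0.165],"yaw":0.026,"fingers":0.4},
    {"delta_pos":[-0.01,0.005,0.17],"yaw":0.026,"fingers":0.4},
    {"delta_pos":[-0.01,0.005,0.17],"yaw":0.026,"fingers":0.4},
    {"delta_pos":[-0.01,0.005,0.17],"yaw":0.026,"fingers":0.4}
  ]
}}

```text
clock: 15.45
eef_pos: [0.6404, -0.1171, 0.0283]
tool_rot: [0.677, 0.736, 0.0, 0.0]
ft_force: [1.4, -0.2, -0.8]
grip_width: 0.0652
grasp_force: 66.8
```

Request:
{"api": "jog_arm", "payload": {
  "deltas": [
    {"delta_pos":[0,-0.01,0.01],"yaw":0,"fingers":0.4},
    {"delta_pos":[0,-0.01,0.018],"yaw":0,"fingers":0.4},
    {"delta_pos":[0,-0.01,0.023],"yaw":0,"fingers":0.4},
    {"delta_pos":[0,-0.01,0.027],"yaw":0,"fingers":0.4},
    {"delta_pos":[0,-0.01,0.03],"yaw":0,"fingers":0.4},
    {"delta_pos":[0,-0.01,0.03],"yaw":0,"fingers":0.4},
    {"delta_pos":[0,-0.01,0.03],"yaw":0,"fingers":0.4}
  ]
}}

```text
clock: 16.15
eef_pos: [0.6372, -0.1173, 0.0193]
tool_rot: [0.677, 0.736, 0.0, 0.0]
ft_force: [-1.8, -0.0, 2.6]
grip_width: 0.0651
grasp_force: 67.0
```

Contact as expected at z = 19.3; release and rise.

Request:
{"api": "jog_arm", "payload": {
  "deltas": [
    {"delta_pos":[0,0,0.002],"yaw":0,"fingers":0.8},
    {"delta_pos":[0,0,0.002],"yaw":0,"fingers":0.85},
    {"delta_pos":[0,0,0.002],"yaw":0,"fingers":1},
    {"delta_pos":[0,0,0.002],"yaw":0,"fingers":1},
    {"delta_pos":[0,0,-0.04],"yaw":0,"fingers":1},
    {"delta_pos":[0,0,-0.1],"yaw":0,"fingers":1},
    {"delta_pos":[0,0,-0.2],"yaw":0,"fingers":1},
    {"delta_pos":[0,0,-0.35],"yaw":0,"fingers":1},
    {"delta_pos":[0,0,-0.5],"yaw":0,"fingers":1},
    {"delta_pos":[0,0,-0.65],"yaw":0,"fingers":1},
    {"delta_pos":[0,0,-0.65],"yaw":0,"fingers":1}
  ]
}}

```text
clock: 17.25
eef_pos: [0.6411, -0.118, 0.224]
tool_rot: [0.677, 0.736, 0.004, 0.007]
ft_force: [0.3, -0.0, 1.3]
grip_width: 0.0854
grasp_force: 0.0
```

Run:
```python
from p import *; from m import *
c=cam('wrist'); W=cloud(c)
for m,s,ce in comps(c,45,85,110,50,300):
    mm=m&(W[...,2]>.043)&(W[...,2]<.1); z=W[mm][:,2]
    if mm.sum()>300: print('green',ce.round(),lrect(W[mm][:,:2]),np.percentile(z,[5,50,95]).round(4))
c=cam('top'); W=cloud(c); save(c,'t3.png')
z=W[...,2]
for nm,x0,y0 in(('yellow',.64,.268),('blue',.45,-.283)):
    mm=(z>.075)&(z<.097)&(abs(W[...,0]-x0)<.1)&(abs(W[...,1]-y0)<.1)
    mm=cv2.morphologyEx(mm.astype(np.uint8),cv2.MORPH_OPEN,np.ones((3,3)))>0
    print(nm,'cloud',lrect(W[mm][:,:2]),'ray',rect(c,mm,.087),np.percentile(z[mm],[5,50,95]).round(3),mm.sum())
im=c['image'][:,:,::-1]
k=[cv2.resize(im[150:225,180:280],(400,300),interpolation=2),cv2.resize(im[215:290,370:470],(400,300),interpolation=2)]
cv2.imwrite('pics/crop2.png',np.hstack(k)); rows()
```

```text
green [309. 167.] [ 637.4 -115.7   66.7  125.1   94.7] [0.0473 0.0486 0.0498]
yellow cloud [639.3 271.9  66.2 119.7  93.8] ray [638.5 270.6  67.8 120.4  93.5] [0.083 0.087 0.091] 895
blue cloud [ 448.9 -277.5   65.1  117.5   96. ] ray [ 448.8 -276.9   65.2  118.2   96. ] [0.084 0.087 0.09 ] 967
now [ 638.3 -117.5  216.9] 4.8 w 0.0854 t 17.4 F [-0.2 -0.1 -0. ]
```

View pics/crop2.png

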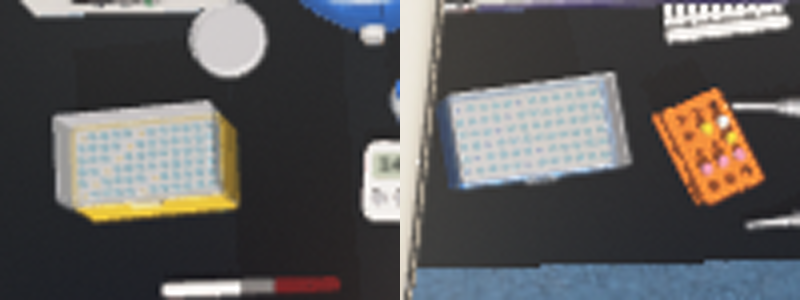

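Run:
```python
from p import *
rows((480,-180,200,6,0),(448.8,-277.2,200,6,0),(448.8,-277.2,120,6,0))
```

```text
now [ 638.3 -117.5  216.9] 4.8 w 0.0854 t 17.4 F [-0.2 -0.1 -0. ]
(480, -180, 200, 6, 0) -> [-0.163 -0.543  0.056] yaw -0.026
(448.8, -277.2, 200, 6, 0) -> [-0.477 -0.674  0.056] yaw -0.026
(448.8, -277.2, 120, 6, 0) -> [-0.477 -0.674  0.323] yaw -0.026
```

Request:
{"api": "jog_arm", "payload": {
  "deltas": [
    {"delta_pos":[-0.04,-0.15,0.02],"yaw":-0.026,"fingers":1},
    {"delta_pos":[-0.08,-0.3,0.04],"yaw":-0.026,"fingers":1},
    {"delta_pos":[-0.12,-0.43,0.056],"yaw":-0.026,"fingers":1},
    {"delta_pos":[-0.16,-0.54,0.056],"yaw":-0.026,"fingers":1},
    {"delta_pos":[-0.25,-0.6,0.056],"yaw":-0.026,"fingers":1},
    {"delta_pos":[-0.36,-0.65,0.056],"yaw":-0.026,"fingers":1},
    {"delta_pos":[-0.477,-0.674,0.056],"yaw":-0.026,"fingers":1},
    {"delta_pos":[-0.477,-0.674,0.056],"yaw":-0.026,"fingers":1},
    {"delta_pos":[-0.477,-0.674,0.15],"yaw":-0.026,"fingers":1},
    {"delta_pos":[-0.477,-0.674,0.2],"yaw":-0.026,"fingers":1},
    {"delta_pos":[-0.477,-0.674,0.2],"yaw":-0.026,"fingers":1},
    {"delta_pos":[-0.477,-0.674,0.2],"yaw":-0.026,"fingers":1}
  ]
}}

```text
clock: 18.55
eef_pos: [0.4473, -0.276, 0.1532]
tool_rot: [0.669, 0.743, -0.0, -0.001]
ft_force: [-0.1, 0.2, 1.4]
grip_width: 0.0853
grasp_force: 0.0
```

Run:
```python
from p import *; from m import *
rows((448.8,-277.2,120,6,0),(448.8,-277.2,36,6,0))
c=cam('wrist'); W=cloud(c); z=W[...,2]; save(c,'w5.png')
mm=(z>.08)&(z<.095); print(lrect(W[mm][:,:2]),mm.sum())
```

```text
now [ 447.3 -276.   153.2] 6.1 w 0.0853 t 18.6 F [-0.1  0.2  1.4]
(448.8, -277.2, 120, 6, 0) -> [-0.004  0.005  0.111] yaw 0.001
(448.8, -277.2, 36, 6, 0) -> [-0.004  0.005  0.391] yaw 0.001
[ 548.6 -296.9  144.1  292.5  174.5] 13336
```

View pics/w5.png

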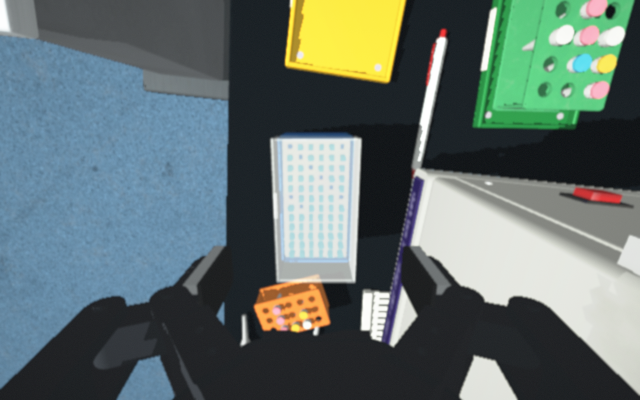

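Request:
{"api": "jog_arm", "payload": {
  "deltas": [
    {"delta_pos":[-0.004,0.003,0.06],"yaw":0,"fingers":1},
    {"delta_pos":[-0.004,0.003,0.12],"yaw":0,"fingers":1},
    {"delta_pos":[-0.004,0.003,0.18],"yaw":0,"fingers":1},
    {"delta_pos":[-0.004,0.003,0.24],"yaw":0,"fingers":1},
    {"delta_pos":[-0.004,0.003,0.3],"yaw":0,"fingers":1},
    {"delta_pos":[-0.004,0.003,0.35],"yaw":0,"fingers":1},
    {"delta_pos":[-0.004,0.003,0.39],"yaw":0,"fingers":1},
    {"delta_pos":[-0.004,0.003,0.39],"yaw":0,"fingers":1},
    {"delta_pos":[-0.004,0.003,0.39],"yaw":0,"fingers":1}
  ]
}}

```text
clock: 19.5
eef_pos: [0.4493, -0.2782, 0.0375]
tool_rot: [0.669, 0.743, 0.0, 0.0]
ft_force: [0.6, -0.3, 0.1]
grip_width: 0.0855
grasp_force: 0.0
```

Request:
{"api": "jog_arm", "payload": {
  "deltas": [
    {"delta_pos":[0,0,0],"yaw":0,"fingers":0.75},
    {"delta_pos":[0,0,0],"yaw":0,"fingers":0.7},
    {"delta_pos":[0,0,0],"yaw":0,"fingers":0.6},
    {"delta_pos":[0,0,0],"yaw":0,"fingers":0.5},
    {"delta_pos":[0,0,0],"yaw":0,"fingers":0.4},
    {"delta_pos":[0,0,0],"yaw":0,"fingers":0.4}
  ]
}}

```text
clock: 20.1
eef_pos: [0.4497, -0.2787, 0.0382]
tool_rot: [0.669, 0.743, 0.0, 0.001]
ft_force: [-0.8, 0.8, 6.0]
grip_width: 0.0652
grasp_force: 67.4
```

Run:
```python
from p import *
rows((449,-277,170,6,0),(400,0,170,0,0),(449.4,297.9,170,-4.2,0))
```

```text
now [ 449.7 -278.7   38.2] 6.0 w 0.0652 t 20.1 F [-0.8  0.8  6. ]
(449, -277, 170, 6, 0) -> [ 0.006 -0.002 -0.439] yaw 0.0
(400, 0, 170, 0, 0) -> [ 0.941 -0.068 -0.439] yaw 0.134
(449.4, 297.9, 170, -4.2, 0) -> [ 1.911  0.2   -0.439] yaw 0.227
```

Request:
{"api": "jog_arm", "payload": {
  "deltas": [
    {"delta_pos":[0,0,-0.03],"yaw":0,"fingers":0.4},
    {"delta_pos":[0,0,-0.08],"yaw":0,"fingers":0.4},
    {"delta_pos":[0,0,-0.16],"yaw":0,"fingers":0.4},
    {"delta_pos":[0,0,-0.24],"yaw":0,"fingers":0.4},
    {"delta_pos":[0.03,0,-0.32],"yaw":0,"fingers":0.4},
    {"delta_pos":[0.11,-0.02,-0.42],"yaw":0.03,"fingers":0.4},
    {"delta_pos":[0.23,-0.05,-0.47],"yaw":0.06,"fingers":0.4},
    {"delta_pos":[0.38,-0.07,-0.47],"yaw":0.1,"fingers":0.4},
    {"delta_pos":[0.53,-0.07,-0.47],"yaw":0.13,"fingers":0.4},
    {"delta_pos":[0.68,-0.07,-0.47],"yaw":0.13,"fingers":0.4},
    {"delta_pos":[0.83,-0.07,-0.47],"yaw":0.13,"fingers":0.4},
    {"delta_pos":[0.94,-0.07,-0.47],"yaw":0.13,"fingers":0.4}
  ]
}}

```text
clock: 21.3
eef_pos: [0.3972, 0.0024, 0.1782]
tool_rot: [0.706, 0.709, 0.0, -0.0]
ft_force: [0.9, 0.1, -1.3]
grip_width: 0.0653
grasp_force: 67.0
```

Run:
```python
from p import *
rows((449.4,297.9,170,-4.2,0),(449.4,297.9,100,-4.2,0))
```

```text
now [397.2   2.4 178.2] 0.2 w 0.0653 t 21.3 F [ 0.9  0.1 -1.3]
(449.4, 297.9, 170, -4.2, 0) -> [0.984 0.178 0.027] yaw 0.099
(449.4, 297.9, 100, -4.2, 0) -> [0.984 0.178 0.261] yaw 0.099
```

Request:
{"api": "jog_arm", "payload": {
  "deltas": [
    {"delta_pos":[0.14,0.03,0],"yaw":0.02,"fingers":0.4},
    {"delta_pos":[0.29,0.06,0],"yaw":0.04,"fingers":0.4},
    {"delta_pos":[0.44,0.09,0],"yaw":0.06,"fingers":0.4},
    {"delta_pos":[0.59,0.12,0],"yaw":0.08,"fingers":0.4},
    {"delta_pos":[0.74,0.14,0],"yaw":0.099,"fingers":0.4},
    {"delta_pos":[0.87,0.16,0],"yaw":0.099,"fingers":0.4},
    {"delta_pos":[0.95,0.178,0.02],"yaw":0.099,"fingers":0.4},
    {"delta_pos":[0.984,0.178,0.07],"yaw":0.099,"fingers":0.4},
    {"delta_pos":[0.984,0.178,0.15],"yaw":0.099,"fingers":0.4},
    {"delta_pos":[0.984,0.178,0.22],"yaw":0.099,"fingers":0.4},
    {"delta_pos":[0.984,0.178,0.27],"yaw":0.099,"fingers":0.4},
    {"delta_pos":[0.984,0.178,0.27],"yaw":0.099,"fingers":0.4}
  ]
}}

```text
clock: 22.5
eef_pos: [0.4487, 0.2942, 0.0944]
tool_rot: [0.733, 0.68, -0.003, -0.001]
ft_force: [0.6, -0.5, -1.4]
grip_width: 0.0657
grasp_force: 67.0
```

Run:
```python
from p import *; from m import *
rows((449.4,297.9,50,-4.2,0),(449.4,297.9,41.2,-4.2,0))
c=cam('scene'); c2=cam('wrist'); cv2.imwrite('pics/sw4.png',np.hstack([cv2.resize(c['image'][200:330,150:330,::-1],(400,289)),cv2.resize(c2['image'][:,:,::-1],(400,289))]))
```

```text
now [448.7 294.2  94.4] -4.3 w 0.0657 t 22.5 F [ 0.6 -0.5 -1.4]
(449.4, 297.9, 50, -4.2, 0) -> [0.012 0.002 0.148] yaw -0.002
(449.4, 297.9, 41.2, -4.2, 0) -> [0.012 0.002 0.177] yaw -0.002
```

View pics/sw4.png

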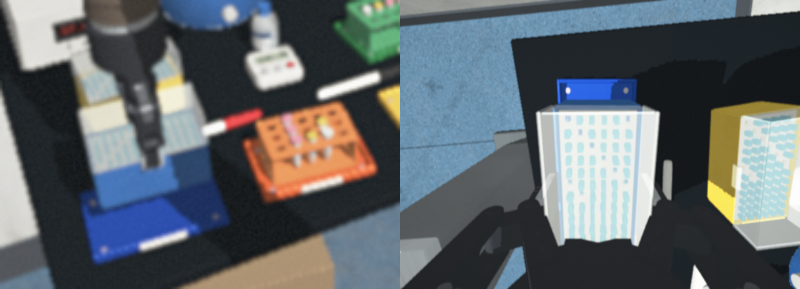

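Request:
{"api": "jog_arm", "payload": {
  "deltas": [
    {"delta_pos":[0.006,0,0.04],"yaw":0,"fingers":0.4},
    {"delta_pos":[0.006,0,0.08],"yaw":0,"fingers":0.4},
    {"delta_pos":[0.006,0,0.11],"yaw":0,"fingers":0.4},
    {"delta_pos":[0.006,0,0.13],"yaw":0,"fingers":0.4},
    {"delta_pos":[0.006,0,0.145],"yaw":0,"fingers":0.4},
    {"delta_pos":[0.006,0,0.155],"yaw":0,"fingers":0.4},
    {"delta_pos":[0.006,0,0.162],"yaw":0,"fingers":0.4},
    {"delta_pos":[0.006,0,0.162],"yaw":0,"fingers":0.4},
    {"delta_pos":[0.006,0,0.162],"yaw":0,"fingers":0.4}
  ]
}}

```text
clock: 23.5
eef_pos: [0.4512, 0.2975, 0.0486]
tool_rot: [0.733, 0.68, 0.0, 0.0]
ft_force: [-0.5, -0.2, -1.4]
grip_width: 0.0651
grasp_force: 67.0
```

7.4 mm to go.

Request:
{"api": "jog_arm", "payload": {
  "deltas": [
    {"delta_pos":[0,0,0.008],"yaw":0,"fingers":0.4},
    {"delta_pos":[0,0,0.014],"yaw":0,"fingers":0.4},
    {"delta_pos":[0,0,0.019],"yaw":0,"fingers":0.4},
    {"delta_pos":[0,0,0.023],"yaw":0,"fingers":0.4},
    {"delta_pos":[0,0,0.025],"yaw":0,"fingers":0.4},
    {"delta_pos":[0,0,0.025],"yaw":0,"fingers":0.4},
    {"delta_pos":[0,0,0.025],"yaw":0,"fingers":0.4}
  ]
}}

```text
clock: 24.2
eef_pos: [0.451, 0.2974, 0.0412]
tool_rot: [0.733, 0.68, 0.0, -0.0]
ft_force: [-2.1, -0.5, 3.7]
grip_width: 0.065
grasp_force: 67.5
```

Request:
{"api": "jog_arm", "payload": {
  "deltas": [
    {"delta_pos":[0,0,0.002],"yaw":0,"fingers":0.8},
    {"delta_pos":[0,0,0.002],"yaw":0,"fingers":0.85},
    {"delta_pos":[0,0,0.002],"yaw":0,"fingers":1},
    {"delta_pos":[0,0,0.002],"yaw":0,"fingers":1},
    {"delta_pos":[0,0,-0.04],"yaw":0,"fingers":1},
    {"delta_pos":[0,0,-0.1],"yaw":0,"fingers":1},
    {"delta_pos":[0,0,-0.2],"yaw":0,"fingers":1},
    {"delta_pos":[0,0,-0.35],"yaw":0,"fingers":1},
    {"delta_pos":[0,0,-0.5],"yaw":0,"fingers":1},
    {"delta_pos":[0,0,-0.5],"yaw":0,"fingers":1}
  ]
}}

```text
clock: 25.2
eef_pos: [0.4548, 0.2998, 0.1992]
tool_rot: [0.733, 0.68, 0.007, 0.001]
ft_force: [0.8, 0.3, 0.4]
grip_width: 0.0851
grasp_force: 0.0
```

Run:
```python
from p import *; from m import *
c=cam('wrist'); W=cloud(c); z=W[...,2]
for nm,x0,y0,h in(('blue',.45,.298,.09),('yellow',.64,.27,.087)):
    mm=(abs(z-h)<.008)&(abs(W[...,0]-x0)<.09)&(abs(W[...,1]-y0)<.09)
    mm=cv2.morphologyEx(mm.astype(np.uint8),cv2.MORPH_OPEN,np.ones((3,3)))>0
    print(nm,lrect(W[mm][:,:2]),np.percentile(z[mm],[5,50,95]).round(4),mm.sum())
rows((600,260,200,3.6,0),(639,271.2,180,3.6,0),(639,271.2,120,3.6,0))
```

```text
blue [451.2 297.1  65.4 117.9  85.6] [0.0895 0.0906 0.0917] 8687
yellow [637.7 270.5  67.2 118.3  93.6] [0.0846 0.0875 0.0886] 8614
now [453.4 298.9 195.9] -4.3 w 0.0854 t 25.2 F [-0.5 -0.5  0.4]
(600, 260, 200, 3.6, 0) -> [-0.093  0.497 -0.014] yaw -0.175
(639, 271.2, 180, 3.6, 0) -> [-0.046  0.624  0.053] yaw -0.175
(639, 271.2, 120, 3.6, 0) -> [-0.046  0.624  0.253] yaw -0.175
```

Request:
{"api": "jog_arm", "payload": {
  "deltas": [
    {"delta_pos":[-0.05,0.12,0],"yaw":-0.08,"fingers":1},
    {"delta_pos":[-0.09,0.25,0],"yaw":-0.175,"fingers":1},
    {"delta_pos":[-0.08,0.38,0],"yaw":-0.175,"fingers":1},
    {"delta_pos":[-0.06,0.5,0],"yaw":-0.175,"fingers":1},
    {"delta_pos":[-0.046,0.59,0],"yaw":-0.175,"fingers":1},
    {"delta_pos":[-0.046,0.622,0.03],"yaw":-0.175,"fingers":1},
    {"delta_pos":[-0.046,0.622,0.1],"yaw":-0.175,"fingers":1},
    {"delta_pos":[-0.046,0.622,0.16],"yaw":-0.175,"fingers":1},
    {"delta_pos":[-0.046,0.622,0.16],"yaw":-0.175,"fingers":1},
    {"delta_pos":[-0.046,0.622,0.16],"yaw":-0.175,"fingers":1}
  ]
}}

```text
clock: 26.25
eef_pos: [0.6348, 0.2694, 0.142]
tool_rot: [0.684, 0.729, -0.001, -0.001]
ft_force: [0.4, -0.5, -0.1]
grip_width: 0.0858
grasp_force: 0.0
```

Run:
```python
from p import *; from m import *
rows((638.5,271,120,3.6,0),(638.5,271,36,3.6,0))
c=cam('wrist'); save(c,'w6.png')
W=cloud(dict(np.load('top0.npz'))); z=W[...,2]
m=(z>.03)&(abs(W[...,1]-.27)<.08)&(W[...,0]>.68)&(W[...,0]<.9); print('behind box min x',np.percentile(W[m][:,0],[1,5,20]).round(3),'top z',z[m].max())
```

```text
now [634.8 269.4 142. ] 3.6 w 0.0858 t 26.2 F [ 0.4 -0.5 -0.1]
(638.5, 271, 120, 3.6, 0) -> [0.004 0.013 0.073] yaw 0.0
(638.5, 271, 36, 3.6, 0) -> [0.004 0.013 0.353] yaw 0.0
behind box min x [0.682 0.696 0.779] top z 0.1440298202682124
```

View pics/w6.png

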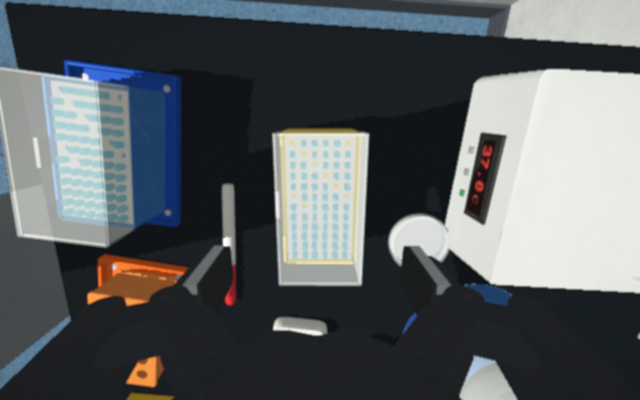

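Run:
```python
from p import *; from m import *
c=dict(np.load('top0.npz')); W=cloud(c); print(W[160,237],W[160,228:247,:].round(3)[::3].tolist())
cn=W[150:171,226:248].reshape(-1,3); cn=cn[(cn[:,2]>.01)&(cn[:,2]<.2)]; print(cn.min(0),cn.max(0),np.percentile(cn[:,2],[10,50,90]))
```

```text
[0.74464991 0.22002974 0.0098353 ] [[0.744, 0.248, 0.016], [0.745, 0.239, 0.011], [0.743, 0.228, 0.017], [0.745, 0.22, 0.01], [0.742, 0.209, 0.016], [0.742, 0.199, 0.016], [0.743, 0.191, 0.01]]
[0.71656697 0.19056233 0.0103178 ] [0.77723305 0.25359687 0.02715719] [0.01230546 0.01531356 0.01877752]
```

Request:
{"api": "jog_arm", "payload": {
  "deltas": [
    {"delta_pos":[0.004,0.005,0.05],"yaw":0,"fingers":1},
    {"delta_pos":[0.004,0.005,0.1],"yaw":0,"fingers":1},
    {"delta_pos":[0.004,0.005,0.16],"yaw":0,"fingers":1},
    {"delta_pos":[0.004,0.005,0.22],"yaw":0,"fingers":1},
    {"delta_pos":[0.004,0.005,0.28],"yaw":0,"fingers":1},
    {"delta_pos":[0.004,0.005,0.32],"yaw":0,"fingers":1},
    {"delta_pos":[0.004,0.005,0.35],"yaw":0,"fingers":1},
    {"delta_pos":[0.004,0.005,0.35],"yaw":0,"fingers":1},
    {"delta_pos":[0.004,0.005,0.35],"yaw":0,"fingers":1}
  ]
}}

```text
clock: 27.2
eef_pos: [0.638, 0.2711, 0.0386]
tool_rot: [0.685, 0.729, 0.001, 0.0]
ft_force: [0.6, -0.2, 0.3]
grip_width: 0.0852
grasp_force: 0.0
```

Request:
{"api": "jog_arm", "payload": {
  "deltas": [
    {"delta_pos":[0,0,0],"yaw":0,"fingers":0.75},
    {"delta_pos":[0,0,0],"yaw":0,"fingers":0.7},
    {"delta_pos":[0,0,0],"yaw":0,"fingers":0.6},
    {"delta_pos":[0,0,0],"yaw":0,"fingers":0.5},
    {"delta_pos":[0,0,0],"yaw":0,"fingers":0.4},
    {"delta_pos":[0,0,0],"yaw":0,"fingers":0.4}
  ]
}}

```text
clock: 27.8
eef_pos: [0.6385, 0.2713, 0.0393]
tool_rot: [0.685, 0.729, 0.001, 0.001]
ft_force: [-0.8, -0.6, 6.1]
grip_width: 0.0656
grasp_force: 67.4
```

Run:
```python
from p import *
rows((636,271,170,3.6,0),(500,100,185,2,0),(457.4,-92.7,185,-1.7,0))
```

```text
now [638.5 271.3  39.3] 3.6 w 0.0656 t 27.8 F [-0.8 -0.6  6.1]
(636, 271, 170, 3.6, 0) -> [-0.001 -0.008 -0.436] yaw -0.0
(500, 100, 185, 2, 0) -> [-0.541 -0.496 -0.486] yaw 0.035
(457.4, -92.7, 185, -1.7, 0) -> [-1.173 -0.678 -0.486] yaw 0.117
```

Underside offset 39.3, so I'll place at about z = 42.3. Lift and carry.

Request:
{"api": "jog_arm", "payload": {
  "deltas": [
    {"delta_pos":[0,0,-0.03],"yaw":0,"fingers":0.4},
    {"delta_pos":[0,0,-0.08],"yaw":0,"fingers":0.4},
    {"delta_pos":[0,0,-0.16],"yaw":0,"fingers":0.4},
    {"delta_pos":[0,0,-0.24],"yaw":0,"fingers":0.4},
    {"delta_pos":[0,-0.03,-0.34],"yaw":0,"fingers":0.4},
    {"delta_pos":[-0.02,-0.1,-0.43],"yaw":0,"fingers":0.4},
    {"delta_pos":[-0.08,-0.2,-0.5],"yaw":0.02,"fingers":0.4},
    {"delta_pos":[-0.18,-0.3,-0.5],"yaw":0.03,"fingers":0.4},
    {"delta_pos":[-0.29,-0.4,-0.5],"yaw":0.04,"fingers":0.4},
    {"delta_pos":[-0.41,-0.48,-0.5],"yaw":0.04,"fingers":0.4},
    {"delta_pos":[-0.54,-0.52,-0.5],"yaw":0.04,"fingers":0.4},
    {"delta_pos":[-0.66,-0.54,-0.5],"yaw":0.06,"fingers":0.4}
  ]
}}

```text
clock: 29.0
eef_pos: [0.4861, 0.0618, 0.1879]
tool_rot: [0.702, 0.713, -0.001, -0.0]
ft_force: [0.3, -0.8, -1.3]
grip_width: 0.065
grasp_force: 67.2
```

Run:
```python
from p import *
rows((457.4,-92.7,185,-1.7,0),(457.4,-92.7,90,-1.7,0))
```

```text
now [486.1  61.8 187.9] 0.9 w 0.065 t 29.0 F [ 0.3 -0.8 -1.3]
(457.4, -92.7, 185, -1.7, 0) -> [-0.513 -0.104  0.01 ] yaw 0.058
(457.4, -92.7, 90, -1.7, 0) -> [-0.513 -0.104  0.326] yaw 0.058
```

Request:
{"api": "jog_arm", "payload": {
  "deltas": [
    {"delta_pos":[-0.13,-0.03,0],"yaw":0.03,"fingers":0.4},
    {"delta_pos":[-0.27,-0.06,0],"yaw":0.05,"fingers":0.4},
    {"delta_pos":[-0.4,-0.09,0],"yaw":0.05,"fingers":0.4},
    {"delta_pos":[-0.48,-0.104,0],"yaw":0.05,"fingers":0.4},
    {"delta_pos":[-0.505,-0.104,0.05],"yaw":0.05,"fingers":0.4},
    {"delta_pos":[-0.505,-0.104,0.13],"yaw":0.05,"fingers":0.4},
    {"delta_pos":[-0.505,-0.104,0.21],"yaw":0.05,"fingers":0.4},
    {"delta_pos":[-0.505,-0.104,0.28],"yaw":0.05,"fingers":0.4},
    {"delta_pos":[-0.505,-0.104,0.33],"yaw":0.05,"fingers":0.4},
    {"delta_pos":[-0.505,-0.104,0.33],"yaw":0.05,"fingers":0.4}
  ]
}}

```text
clock: 30.0
eef_pos: [0.4568, -0.0884, 0.0866]
tool_rot: [0.716, 0.699, -0.002, -0.002]
ft_force: [-0.5, 0.3, -2.0]
grip_width: 0.0658
grasp_force: 67.2
```

Run:
```python
from p import *
rows((457.4,-92.7,50,-1.7,0),(457.4,-92.7,42.3,-1.7,0))
c2=cam('wrist'); cv2.imwrite('pics/w7.png',c2['image'][:,:,::-1])
```

```text
now [456.8 -88.4  86.6] -1.4 w 0.0658 t 30.0 F [-0.5  0.3 -2. ]
(457.4, -92.7, 50, -1.7, 0) -> [-0.014  0.002  0.122] yaw 0.007
(457.4, -92.7, 42.3, -1.7, 0) -> [-0.014  0.002  0.148] yaw 0.007
```

View pics/w7.png

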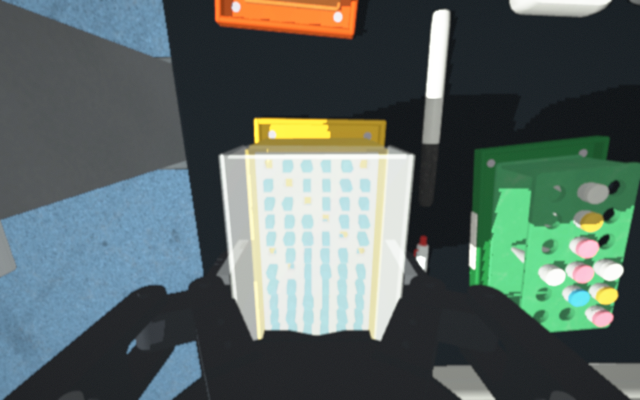

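Request:
{"api": "jog_arm", "payload": {
  "deltas": [
    {"delta_pos":[-0.008,0,0.03],"yaw":0.007,"fingers":0.4},
    {"delta_pos":[-0.008,0,0.06],"yaw":0.007,"fingers":0.4},
    {"delta_pos":[-0.008,0,0.085],"yaw":0.007,"fingers":0.4},
    {"delta_pos":[-0.008,0,0.1],"yaw":0.007,"fingers":0.4},
    {"delta_pos":[-0.008,0,0.115],"yaw":0.007,"fingers":0.4},
    {"delta_pos":[-0.008,0,0.125],"yaw":0.007,"fingers":0.4},
    {"delta_pos":[-0.008,0,0.13],"yaw":0.007,"fingers":0.4},
    {"delta_pos":[-0.008,0,0.13],"yaw":0.007,"fingers":0.4},
    {"delta_pos":[-0.008,0,0.13],"yaw":0.007,"fingers":0.4}
  ]
}}

```text
clock: 30.95
eef_pos: [0.4595, -0.0912, 0.05]
tool_rot: [0.717, 0.697, 0.0, 0.0]
ft_force: [-0.6, 0.5, -1.2]
grip_width: 0.0655
grasp_force: 67.2
```

Request:
{"api": "jog_arm", "payload": {
  "deltas": [
    {"delta_pos":[0,0,0.008],"yaw":0,"fingers":0.4},
    {"delta_pos":[0,0,0.014],"yaw":0,"fingers":0.4},
    {"delta_pos":[0,0,0.019],"yaw":0,"fingers":0.4},
    {"delta_pos":[0,0,0.023],"yaw":0,"fingers":0.4},
    {"delta_pos":[0,0,0.026],"yaw":0,"fingers":0.4},
    {"delta_pos":[0,0,0.026],"yaw":0,"fingers":0.4},
    {"delta_pos":[0,0,0.026],"yaw":0,"fingers":0.4}
  ]
}}

```text
clock: 31.65
eef_pos: [0.4592, -0.0912, 0.0423]
tool_rot: [0.717, 0.697, -0.0, 0.0]
ft_force: [-1.9, 0.8, 2.9]
grip_width: 0.0655
grasp_force: 67.5
```

Request:
{"api": "jog_arm", "payload": {
  "deltas": [
    {"delta_pos":[0,0,0.002],"yaw":0,"fingers":0.8},
    {"delta_pos":[0,0,0.002],"yaw":0,"fingers":0.85},
    {"delta_pos":[0,0,0.002],"yaw":0,"fingers":1},
    {"delta_pos":[0,0,0.002],"yaw":0,"fingers":1},
    {"delta_pos":[0,0,-0.04],"yaw":0,"fingers":1},
    {"delta_pos":[0,0,-0.1],"yaw":0,"fingers":1},
    {"delta_pos":[0,0,-0.2],"yaw":0,"fingers":1},
    {"delta_pos":[0,0,-0.35],"yaw":0,"fingers":1},
    {"delta_pos":[0,0,-0.5],"yaw":0,"fingers":1},
    {"delta_pos":[0,0,-0.6],"yaw":0,"fingers":1},
    {"delta_pos":[0,0,-0.6],"yaw":0,"fingers":1},
    {"delta_pos":[0,0,-0.6],"yaw":0,"fingers":1}
  ]
}}

```text
clock: 32.85
eef_pos: [0.4597, -0.0913, 0.2225]
tool_rot: [0.717, 0.697, 0.001, 0.001]
ft_force: [-0.4, -0.2, -0.3]
grip_width: 0.0852
grasp_force: 0.0
```

Run:
```python
from p import *; from m import *
c=cam('wrist'); W=cloud(c); z=W[...,2]
mm=(abs(z-.09)<.008)&(abs(W[...,0]-.457)<.09)&(abs(W[...,1]+.092)<.09)
mm=cv2.morphologyEx(mm.astype(np.uint8),cv2.MORPH_OPEN,np.ones((3,3)))>0
print('yellow',lrect(W[mm][:,:2]),np.percentile(z[mm],[5,50,95]).round(4),mm.sum())
c=cam('top'); im=c['image'][:,:,::-1]
a=cv2.resize(np.load('top0.npz')['image'][140:290,170:470,::-1],(600,300)); cv2.imwrite('pics/end.png',np.vstack([a,cv2.resize(im[140:290,170:470],(600,300))]))
rows()
```

```text
yellow [459.4 -91.8  65.3 117.8  88.2] [0.0895 0.0906 0.0917] 7500
now [458.4 -91.  220.6] -1.7 w 0.0857 t 33.0 F [0.4 0.2 0.1]
```

View pics/end.png

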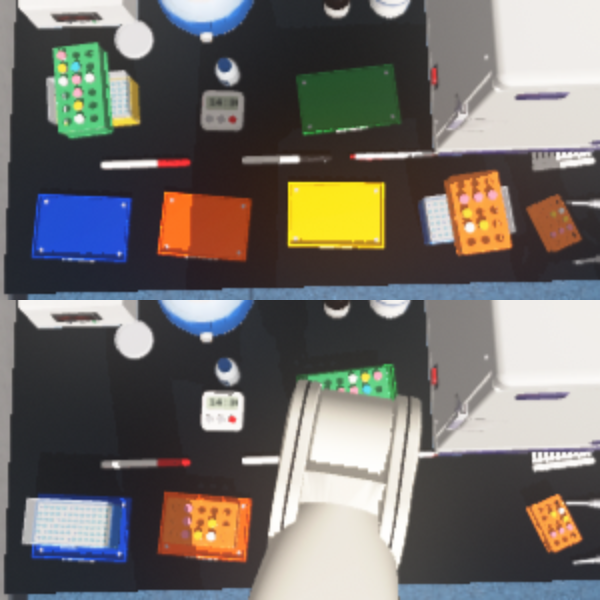

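The before (top) and after (bottom) views show every item in its own tray. The timer (222,411) and the bottle (228,372) are where they started, and the gripper is clear of everything.

```bash
python3 -c "
from workcell import bot
print(bot.job_done())"
```

```text
the job is handed in; nothing more can be done
None
```

Both racks and both tip boxes are in the trays of their own colours, upright, lengthwise and flat on the floor; the timer and bottle were not moved, and the job was handed in at about 33 s of the 115 s allowed.

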